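# Show a welded pipe stub to the inspection camera

## Robot

A 6-joint arm with a two-finger parallel gripper is mounted at the origin on the work surface. World frame = base frame: x ahead of the robot, y to its left, z up, the work surface at z = 0. Lengths are in m, angles in rad, forces in N, time in s.
With the tool pointing down it reaches from about 0.275 to 0.75 m from the base axis. Payload 10.2 kg.
Tool frame: the origin (TCP) lies at the very end of the fingers, on their centre line; the grasp point (between the pads) lies 19 mm behind it (bot.hold_point_z is the distance from the TCP to the grasp point, in m); z points along the fingers, y is the line along which they close (so a half turn about z gives the same grasp; the last joint's range is limited). The gripper opens to 85 mm and grips with 20 to 120 N. Pads are 22 mm wide; open, the fingers measure 114 mm over their backs; the gripper's body (76 mm by 85 mm) begins 54 mm behind the grasp point. The pads swing forward as they close: fully open they stand 13 mm farther back than shut.
Start: joints at [1.036, 0.313, 1.498, -0, 1.331, -0.223], TCP at [0.161, 0.5, 0.231] pointing down, gripper open.
Joint ranges: [-2.94, 2.94], [-0.97, 2.17], [0.19, 2.56], [-1.23, 4.37], [0.02, 3.11], [-2.88, 2.88]. Speed limits (rad/s): [2.39, 2.39, 3.01, 3.14, 3.14, 3.14].

## Interface

Orientations are given as [roll, pitch, yaw] about the fixed x, y, z axes, in that order (R = Rz(yaw) Ry(pitch) Rx(roll)).
In Python, from rig import bot gives the robot as it stands. The module is installed in compiled form; this text tells all that it offers. Calls block until the motion is done:
- bot.goto(position, orientation): joint-space move of the TCP to a pose.
- bot.movel(position, rotation=None, feed=0.15): straight line of the TCP; rotation=None keeps the orientation; feed is the mean speed in m/s.
- bot.set_joints(angles): joint-space move.
- bot.let_go() and bot.gripper_close(strength=None): open the fingers fully, or close them until they stop; strength is the grip in N (None keeps the last).
- bot.pause(seconds).
- bot.inverse_kinematics(position, orientation): joint angles nearest the present ones, or None.
- bot.read_camera(name): name is "side" or "top" or "wrist"; returns the picture (420x560x3 uint8, red, green, blue); there is no depth.
- bot.camera_model(name): a dict with "fx", "fy", "cx", "cy" (pixels), "origin" and "rotation" of the camera in the world; the wrist camera has in their place "tool_from_camera" (4x4, takes a point from camera to tool coordinates, whose origin is the TCP and whose axes are the flange's). Camera axes: x right, y down, z forward; pixel columns grow to the right and rows downward; lengths in m; the calibration is good to about 2 mm. The wrist camera is an equidistant fisheye: a pixel r from the principal point sees the ray r / f radians off the axis. A picture is of the moment at which its call begins: read the wrist's pose just before it. camera_model takes no time and is no camera call.
A pose or a line that the arm cannot do raises bot.PlanningError and nothing moves.
- bot.hand_in(): hands the job in; it is judged then, once.
Trained networks look in the newest picture that a camera, given by its name, has taken for a name from the list of things; names that differ only in an ending like _2 or _b are one class to them, and where a whole thing is asked for, a point or a joint stands for the part that bears it (a point fixed in the world has none). Each returns a list of dicts, best first, with "p" (0 to 1); they miss things now and then, are a little off and sometimes report something else, mostly with a low value. They report only what shows in the picture. A call takes as long as a camera call. They do not tell look-alikes from the thing itself.
- bot.look_for(camera, label): "centre" ([x, y, z] in m, in world coordinates, good to about 4 mm: the middle of the surface that is visible of it).
- bot.place_of(camera, label): "centre" ([x, y, z] in m, in world coordinates, good to about 4 mm: a listed point, or the origin of a listed thing).
Readings, each from a call of its own:
- bot.get_clock(): time.
- bot.get_q(): joint angles.
- bot.get_dq(): joint speeds.
- bot.get_tau(): joint torques, N m.
- bot.get_ee_pos(): TCP position.
- bot.get_ee_rot(): TCP orientation.
- bot.get_ft_force(): force on the tool from outside, world axes, zero at the start.
- bot.get_torque(): the same for the moment, N m.
- bot.get_finger_gap(): finger opening in m.
- bot.get_grasp_force(): force on a finger pad.
Only numpy, scipy, OpenCV 4.12 (cv2) and the standard library are available. Lean on these libraries where they do the work, as an engineer would, in place of code of your own. Each camera call takes 0.05 s, during which the arm holds its last target. There are 200 camera calls.

## Task

Lift the yellow spatter lid off the welded pipe stub by its red handle, hang the lid by that handle over both prongs of the orange double hook and let go of it. Then pick the stub off the turntable and hold it up to the inspection camera: flange face square to the lens, centred on it and 100 mm in front of it, and finish while still holding it there. Do not touch the camera, and leave the other things on the bench where they are.

Things in the scene. Friction and masses are not known exactly. Their poses are not given: they have to be found in the camera images.
- lid_bar (a point): middle of the level top bar of the lid's red handle: 10 mm round bar along this point's y axis, on two upright legs 112 mm apart (centre to centre); z points up out of the lid. The bar's centre line is 60 mm above the disc's underside, with 51 mm clear between bar and disc. The lid starts on top of the pipe stub.
- hook_rest (a point): place for the handle bar: midway between the two level orange prongs (8 mm round, 28 mm to either side in y, running along x), 9 mm above their centre lines: a resting 10 mm bar's centre is at this height. The bar lies across, along y, and comes in over the tips from -x. Prong tips are 48 mm to -x, turned up to 8 mm above this point; the post's face is 80 mm to +x and no higher than the bar.
- hook: fixed stand of the double hook: yellow post on a steel foot, prongs 220 mm above the bench pointing to its -x; origin on the bench below the post's front face; axes as hook_rest.
- lid: yellow spatter lid, a flat disc 120 mm across, 4 mm thick; origin at the centre of its underside, which rests on the pipe's top end; axes as lid_bar. Below the disc a skirt 16 mm deep and 53 mm across outside sits over the pipe, 2.5 mm loose all round: lift it straight up over 20 mm. About 0.2 kg.
- stub_mid (a point): centre of the pipe stub, half-way up, on its axis. The stub stands upright on its flange: flange 84 mm across and 12 mm thick at the bottom, round steel pipe 40 mm across above it, 120 mm tall in all. z points along the pipe, away from the flange. About 0.5 kg.
- stub_face (a point): centre of the flange's flat face, the stub's underside (60 mm below stub_mid); z points into the stub, along the pipe.
- stub: the pipe stub; origin and axes as stub_face.
- turntable: fixed round steel turntable, 150 mm across, 30 mm high, on which the stub stands; origin at the bench under its centre.
- lens (a point): centre of the camera's front glass. z is the way the camera looks: up and leaning 20 to 40 degrees from vertical, roughly towards the robot (it varies: read it). The stub's flange face centre belongs at z = 100 mm, x = y = 0 in this frame, the pipe pointing away along z. Black lens barrel 48 mm across, blue head 60 mm square.
- camera: the inspection camera with its fixed stand; origin on the bench under the camera head; y is the head's tilting axis, -x the side to which it leans. The joint is stiff.
- hammer: bystander: hammer lying on the bench, 260 mm long, handle along its x; origin at the centre of its underside; leave it alone
- brush: bystander: brush lying on the bench, bristles down; origin at the centre of its underside; leave it alone
- wrench: bystander: steel wrench lying flat; origin at the centre of its underside; leave it alone
- spray_can: bystander: blue spray can, 56 mm across, 150 mm high, standing; origin at the centre of its underside; leave it alone
- loose_flange: bystander: flat steel ring, 100 mm outside, 44 mm bore, 14 mm thick, lying flat; origin at the centre of its underside; leave it alone
- electrode_pack: bystander: cardboard pack 70 x 260 x 30 mm, lying flat; origin at the centre of its underside; leave it alone
- paste_jar: bystander: jar with red lid, 64 mm across, 60 mm high, standing; origin at the centre of its underside; leave it alone
Mind the look-alikes: they are no part of the job. What is shaped like the stub but purple or turquoise is not meant. Leave any purple look-alike of the lid alone.

How it is judged:
On the way, in this order (a step that is already met when the one before it is completed fails the run):
1. the lid hangs by its handle across both prongs and has been let go (contact force between lid and hook above 0.5 N and contact force between lid and the fingers below 0.05 N and x of lid_bar in the frame of hook between -0.124 and -0.02 m and y of lid_bar in the frame of hook between -0.03 and 0.03 m and z of lid_bar in the frame of hook between 0.22 and 0.24 m and angle between lid_bar's own z axis and vertical below 0.3 rad), for 0.3 s.
2. the stub is held in front of the lens (z of stub_face in the frame of lens between 0.08 and 0.12 m and x of stub_face in the frame of lens between -0.015 and 0.015 m and y of stub_face in the frame of lens between -0.015 and 0.015 m and z of stub_mid in the frame of lens above 0.125 m and angle between the z axis of stub_face and the z axis of lens, either way round below 0.175 rad and height (world z) of stub_face above 0.1 m and contact force between stub and the fingers above 3 N and contact force between stub and camera below 0.05 N and contact force between stub and hook below 0.05 N and contact force between stub and turntable below 0.05 N and contact force between stub and lid below 0.05 N), for 0.2 s.
At the end, for the whole second after the job is handed in: The stub is held still by the gripper alone, touching nothing else, its face centre 80 to 120 mm before the lens, within 15 mm of the view axis in x and y, pipe within 10 degrees of that axis and pointing away; the lid hangs by its handle across the prongs, untouched by the fingers (all of step 1 and all of step 2 and linear speed of stub below 0.02 m/s and angular speed of stub below 0.1 rad/s); the arm keeps its last pose, push and grip.
It fails at once if the camera is touched or moved (contact force between camera and anything else above 1 N or distance of lens from where it was at the start of the episode above 0.006 m).
It fails at once if a bystander is disturbed (distance of any of hammer, brush, wrench, spray_can, loose_flange, electrode_pack, paste_jar from where it was at the start of the episode above 0.025 m).
It also fails if it takes over 54 s, if anything falls off the work surface, if the arm or the gripper's body presses on something with over 40 N, if the wrist force passes 120 N, or if a joint passes its speed limit or range.

## Working session

There is one attempt and no reset: what is moved stays moved. The work goes in short steps, each a Python script; the robot and the scene stay as the last script left them, time stands still between calls to the robot, and variables do not carry over. Pictures are saved under pics/ and viewed, at most 10 in all, crops included, and the job is handed in when it is done.

```bash
mkdir -p pics; python3 - <<'E'
from rig import bot
import cv2,numpy as np
np.set_printoptions(precision=4,suppress=True)
ims=[]
for c in ["side","top"]:
    im=bot.read_camera(c); cv2.imwrite(f"pics/{c}0.png",im[:,:,::-1])
    m=bot.camera_model(c); print(c,{k:np.array(v) for k,v in m.items()})
    R=np.array(m["rotation"]);o=np.array(m["origin"])
    for l in ["lid_bar","hook_rest","hook","lid","stub_mid","stub_face","turntable","lens","camera","spray_can","hammer","brush","wrench","loose_flange","electrode_pack","paste_jar"]:
        for d in bot.place_of(c,l)[:3]:
            p=R.T@(np.array(d["centre"])-o)
            print(l,np.array(d["centre"]),round(d["p"],2),"px",int(m["fx"]*p[0]/p[2]+m["cx"]),int(m["fy"]*p[1]/p[2]+m["cy"]))
print(bot.camera_model("wrist"),bot.hold_point_z,bot.get_clock(), bot.get_ee_rot())
E
```

```text
side {'fx': array(424.5193), 'fy': array(424.5193), 'cx': array(277.348), 'cy': array(211.9245), 'origin': array([ 0.4787, -1.0613,  1.256 ]), 'rotation': array([-2.3848, -0.0164, -0.056 ])}Traceback (most recent call last):
  File "<stdin>", line 12, in <module>
IndexError: invalid index to scalar variable.
```

View pics/side0.png

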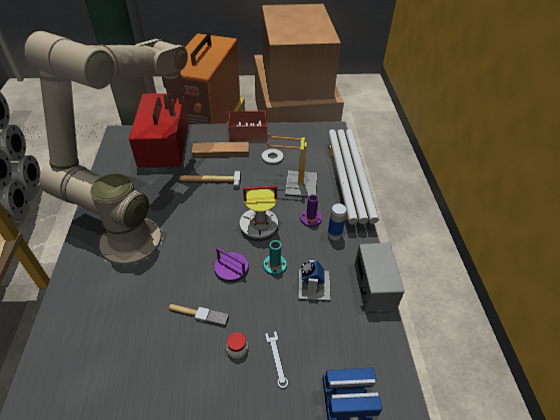

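The side view shows the yellow lid with its red handle on the stub at about (260,197). The hook is at (300,150) and the inspection camera at (313,272). The look-alikes are a purple lid (231,265), a turquoise stub (275,257) and a purple stub (312,210). The camera rotation comes as rpy, so I'll fix the helper.

```bash
cat > h.py <<'E'
from rig import bot
import cv2,numpy as np
from scipy.spatial.transform import Rotation as Ro
np.set_printoptions(precision=4,suppress=True)
def cam(c):
    m=bot.camera_model(c)
    return m,Ro.from_euler('xyz',m["rotation"]).as_matrix(),np.array(m["origin"])
def proj(c,P):
    m,R,o=cam(c); p=(np.atleast_2d(P)-o)@R
    return np.c_[m["fx"]*p[:,0]/p[:,2]+m["cx"],m["fy"]*p[:,1]/p[:,2]+m["cy"]]
def shot(c,f):
    im=bot.read_camera(c); cv2.imwrite(f"pics/{f}.png",im[:,:,::-1]); return im
E
python3 - <<'E'
from h import *
for c in ["side","top"]:
    shot(c,c+"1")
    print(c,bot.camera_model(c))
    for l in ["lid_bar","hook_rest","hook","lid","stub_mid","stub_face","turntable","lens","camera","spray_can","hammer","loose_flange","electrode_pack"]:
        for d in bot.place_of(c,l)[:3]:
            print(l,np.array(d["centre"]),round(d["p"],2),proj(c,d["centre"])[0].astype(int))
print(bot.camera_model("wrist"),bot.hold_point_z,bot.get_clock(), bot.get_ee_rot())
E
```

```text
side {'fx': 424.5192562646922, 'fy': 424.5192562646922, 'cx': 277.3480036896048, 'cy': 211.92447219903593, 'origin': array([ 0.4787, -1.0613,  1.256 ]), 'rotation': array([-2.3848, -0.0164, -0.056 ])}
lid_bar [0.4944 0.0442 0.213 ] 0.9 [259 187]
hook_rest [0.5783 0.2964 0.2269] 0.82 [278 140]
hook [0.6669 0.2843 0.0011] 0.77 [298 183]
lid [0.4955 0.0447 0.1475] 0.88 [260 200]
lid [ 0.3853 -0.1528  0.0155] 0.59 [231 266]
lid [ 0.7752 -0.0117 -0.0012] 0.22 [333 235]
stub_mid [ 0.5373 -0.1465  0.0609] 0.75 [273 255]
stub_mid [0.6996 0.0765 0.0589] 0.74 [312 208]
stub_mid [0.4924 0.0439 0.0877] 0.56 [259 211]
stub_face [ 0.5423 -0.1432 -0.0009] 0.85 [275 265]
stub_face [0.6934 0.0799 0.0025] 0.55 [309 218]
turntable [0.4836 0.0449 0.0017] 0.88 [257 226]
camera [ 0.6626 -0.2394  0.0024] 0.76 [310 285]
spray_can [ 0.7768 -0.0118 -0.0012] 0.65 [333 235]
hammer [0.2853 0.3176 0.003 ] 0.9 [210 180]
loose_flange [0.5614 0.467  0.0004] 0.57 [272 157]
electrode_pack [ 0.3228  0.5191 -0.002 ] 0.86 [220 152]
electrode_pack [ 0.5294 -0.5031 -0.0013] 0.38 [276 360]
top {'fx': 475.1912416996241, 'fy'
[... 975 characters left out ...]
 0.6645 -0.2366  0.0002] 0.98 [341 176]
spray_can [ 0.7772 -0.0084  0.0027] 0.57 [279 146]
hammer [0.2829 0.3202 0.0004] 0.92 [188 282]
loose_flange [ 0.5658  0.4707 -0.0012] 0.61 [148 204]
electrode_pack [ 0.3236  0.5168 -0.0024] 0.95 [134 271]
electrode_pack [ 0.4869  0.0463 -0.0029] 0.72 [264 225]
electrode_pack [ 0.6433 -0.2376  0.1111] 0.37 [345 177]
{'fx': 325.19226210127806, 'fy': 325.19226210127806, 'cx': 279.9270296744706, 'cy': 211.46301248583006, 'tool_from_camera': array([[-0.0002, -0.9571, -0.2897,  0.0744],
       [ 1.    ,  0.0001, -0.001 , -0.0007],
       [ 0.0009, -0.2897,  0.9571, -0.143 ],
       [ 0.    ,  0.    ,  0.    ,  1.    ]])} 0.0187 1.5 [-3.1416 -0.      2.8298]
```

View pics/top1.png

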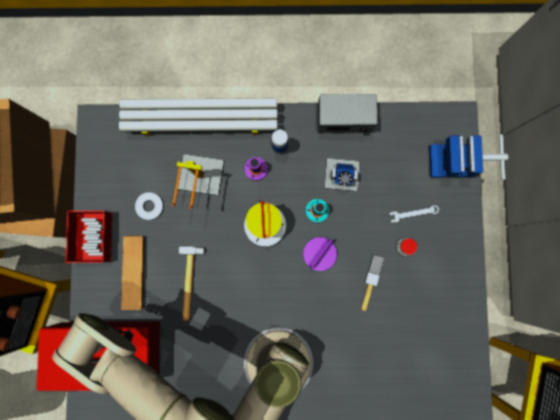

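The top view shows the yellow lid with its red bar at (264,218), lying nearly along world x, and the hook with its prongs running from (190,165) to the tips near (175,205)/(196,207). The inspection camera is at (343,175).

Possible mix-ups:
- **Lid:** yellow with red handle (264,218) or purple (320,252). I take the yellow one.
- **Stub:** the one under the yellow lid, turquoise (318,209) or purple (256,168). I take the one under the yellow lid.

Next I'll measure directions by colour and make a close crop.

```bash
cat >> h.py <<'E'
def ray_plane(c,uv,z):
    m,R,o=cam(c); uv=np.atleast_2d(uv)
    d=np.c_[(uv[:,0]-m["cx"])/m["fx"],(uv[:,1]-m["cy"])/m["fy"],np.ones(len(uv))]@R.T
    return o+d*((z-o[2])/d[:,2])[:,None]
def line(P):
    c=P.mean(0); v=np.linalg.svd(P-c)[2][0]; t=(P-c)@v
    return c+v*(t.max()+t.min())/2,np.degrees(np.arctan2(v[1],v[0])),np.ptp(t)
E
python3 - <<'E'
from h import *
for c in ["top","side"]:
    im=cv2.imread(f"pics/{c}1.png"); hsv=cv2.cvtColor(im,cv2.COLOR_BGR2HSV)
    red=((hsv[...,0]<6)|(hsv[...,0]>174))&(hsv[...,1]>150)&(hsv[...,2]>70)
    orange=(hsv[...,0]>=8)&(hsv[...,0]<=20)&(hsv[...,1]>150)&(hsv[...,2]>110)
    u,v=proj(c,[[0.495,0.043,0.21]])[0]; 
    def pts(m,u,v,w):
        ys,xs=np.nonzero(m); k=(abs(xs-u)<w)&(abs(ys-v)<w); return np.c_[xs,ys][k]
    p=pts(red,u,v,30); print(c,"bar",len(p),line(ray_plane(c,p,.21)[:,:2]))
    u,v=proj(c,[[0.59,0.297,0.22]])[0]
    p=pts(orange,u,v,32); P=ray_plane(c,p,.22)[:,:2]
    k=np.zeros(im.shape[:2],np.uint8); k[p[:,1],p[:,0]]=1
    n,l,s,_=cv2.connectedComponentsWithStats(k)
    for i in range(1,n):
        if s[i,4]>12:
            ys,xs=np.nonzero(l==i); print("prong",s[i],line(ray_plane(c,np.c_[xs,ys],.22)[:,:2]))
a=cv2.imread("pics/top1.png")[120:260,150:380]; b=cv2.imread("pics/side1.png")[120:310,190:360]
A=cv2.resize(a,(800,487),interpolation=3)[:300]; 
cv2.imwrite("pics/crop.png",np.hstack([cv2.resize(a,(400,244),interpolation=3),cv2.resize(b,(218,244),interpolation=3)]) if 0 else cv2.resize(b,(537,600),interpolation=3))
E
```

```text
top bar 5 (array([0.5496, 0.0476]), np.float64(-146.42061556039974), np.float64(0.007184845367354656))
prong [172 167   9  39  91] (array([0.6013, 0.3224]), np.float64(171.6306143203861), np.float64(0.12519203770066645))
prong [189 170  10  39  93] (array([0.5912, 0.2665]), np.float64(170.84415488837988), np.float64(0.12563236142061704))
side bar 64 (array([0.4942, 0.0474]), np.float64(-176.7208235303165), np.float64(0.11884274107262227))
prong [271 136  30   4  36] (array([0.6057, 0.3223]), np.float64(-9.302572585163054), np.float64(0.11771663911502778))
prong [270 145  22   3  25] (array([0.5824, 0.2684]), np.float64(-8.803559063259472), np.float64(0.08325768927839541))
```

View pics/crop.png

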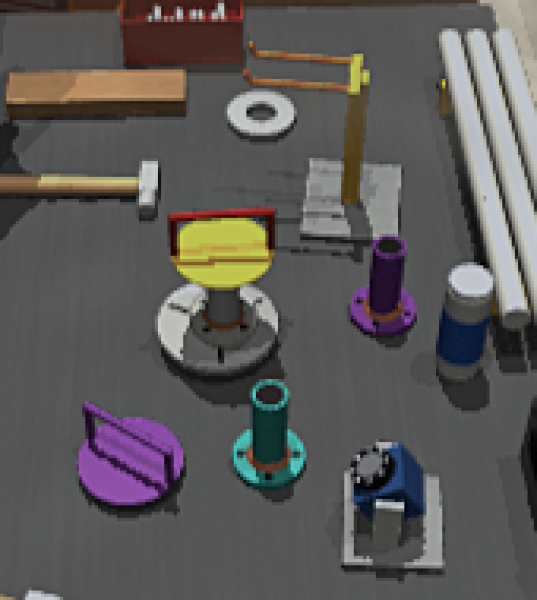

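The crop confirms the target: a yellow disc with a red handle on the grey pipe on the turntable. The prong lines and the networks agree on hook yaw ≈ -9° and hook_rest ≈ (0.5805, 0.297, 0.229). Now I'll hover over the lid and check from near.

```bash
cat >> h.py <<'E'
def wcam():
    m=bot.camera_model("wrist"); T=np.array(m["tool_from_camera"])
    W=np.eye(4); W[:3,:3]=Ro.from_euler('xyz',bot.get_ee_rot()).as_matrix(); W[:3,3]=bot.get_ee_pos()
    return m,W@T
def wray(m,T,uv):
    uv=np.atleast_2d(uv)-[m["cx"],m["cy"]]; r=np.linalg.norm(uv,axis=1)+1e-9; th=r/m["fx"]
    return np.c_[uv/r[:,None]*np.sin(th)[:,None],np.cos(th)]@T[:3,:3].T
def wproj(m,T,P):
    p=(np.atleast_2d(P)-T[:3,3])@T[:3,:3]; r=np.hypot(p[:,0],p[:,1]); th=np.arctan2(r,p[:,2])
    return p[:,:2]/r[:,None]*th[:,None]*m["fx"]+[m["cx"],m["cy"]]
def wplane(m,T,uv,z):
    d=wray(m,T,uv); return T[:3,3]+d*((z-T[2,3])/d[:,2])[:,None]
E
python3 - <<'E'
from h import *
pi=np.pi
p=bot.get_ee_pos(); bot.movel([p[0],p[1],.36],feed=.25)
bot.goto([.494,.044,.36],[pi,0,.05])
m,T=wcam(); im=shot("wrist","w1"); np.save("w1T.npy",T)
for l in ["lid_bar","lid"]:
    print(l,[(np.array(d["centre"]),round(d["p"],2)) for d in bot.place_of("wrist",l)[:2]])
hsv=cv2.cvtColor(im,cv2.COLOR_RGB2HSV)
red=(((hsv[...,0]<6)|(hsv[...,0]>174))&(hsv[...,1]>150)&(hsv[...,2]>50)).astype(np.uint8)
n,l,s,_=cv2.connectedComponentsWithStats(red)
for i in range(1,n):
    if s[i,4]>60:
        ys,xs=np.nonzero(l==i); print(s[i],line(wplane(m,T,np.c_[xs,ys],.21)[:,:2]))
print(bot.get_q(),bot.get_clock())
E
```

```text
lid_bar [(array([ 0.3842, -0.1506,  0.0737]), 0.91), (array([0.4937, 0.0461, 0.209 ]), 0.81)]
lid [(array([ 0.3868, -0.1517,  0.0188]), 0.88), (array([0.5002, 0.0465, 0.1489]), 0.57)]
[  0 139  15  92 819] (array([0.4913, 0.3829]), np.float64(172.04939740378305), np.float64(0.12004239872454342))
[528 222  24  29 520] (array([ 0.4628, -0.2839]), np.float64(-106.28624179553722), np.float64(0.0461603783266923))
[275 230   9  25 162] (array([0.4468, 0.0426]), np.float64(-175.6930362368536), np.float64(0.025363831276121192))
[   0  300   68   93 3736] (array([0.214 , 0.4634]), np.float64(137.68895616778116), np.float64(0.3544615818698922))
[-0.1468  0.1904  1.325   0.      1.6261  1.3727] 4.35
```

View pics/w1.png

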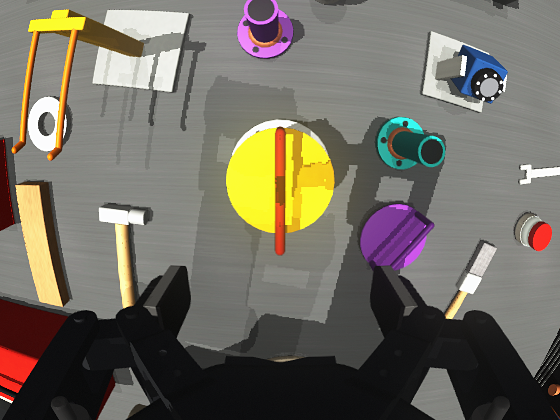

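The wrist view shows the red bar from (281,128) to (280,252) over the yellow disc, midway between the fingers. The prongs are at upper left, and the purple look-alikes are at (262,25) and (396,235). I'll grasp by these end points.

```bash
python3 - <<'E'
from h import *
pi=np.pi
m=bot.camera_model("wrist"); T=np.load("w1T.npy")
im=cv2.imread("pics/w1.png"); hsv=cv2.cvtColor(im,cv2.COLOR_BGR2HSV)
k=((hsv[...,0]<10)|(hsv[...,0]>172))&(hsv[...,1]>130)&(hsv[...,2]>50)
k[:, :265]=0;k[:,295:]=0;k[:122]=0;k[258:]=0
ys,xs=np.nonzero(k); c,a,L=line(wplane(m,T,np.c_[xs,ys],.211)[:,:2]); print(c,a,L)
a=(np.radians(a)+pi/2)%pi-pi/2
assert abs(L-.122)<.012 and abs(a)<.25
c=.7*c+.3*np.array([.494,.0445]); print(c,a)
r=[pi,0,a]
bot.movel([*c,.25],r,feed=.15); 
bot.movel([*c,.193],feed=.08)
bot.gripper_close(40); print(bot.get_finger_gap(),bot.get_grasp_force(),bot.get_ft_force())
bot.movel([*c,.24],feed=.06)
print(bot.get_finger_gap(),bot.get_grasp_force(),bot.get_ft_force(),bot.get_q(),bot.get_clock())
np.save("grasp.npy",[*c,a])
E
```

```text
[0.4948 0.0445] -177.10115825157936 0.12041904281701646
[0.4945 0.0445] 0.050594333004209346
0.008586901132943187 38.93586337566376 [-0.0051  1.4371  1.4438]
0.008440174399444153 38.88492465019226 [-0.3404 -0.3102 -1.9056] [-0.1468  0.2437  1.5669 -0.      1.3317  1.3735] 7.7167
```

```bash
python3 - <<'E'
from h import *
pi=np.pi
H=np.array([.5805,.297,.229]); hy=np.radians(-9); hx=np.array([np.cos(hy),np.sin(hy),0])
r=[pi,0,hy+pi/2]; off=np.array([0,0,-.017])
c=np.load("grasp.npy"); bot.movel([c[0],c[1],.30],feed=.15)
S=H-.14*hx+[0,0,.023]+off
bot.goto(S+[0,0,.04],r); bot.movel(S,r,feed=.1)
print(bot.get_ee_pos(),bot.get_ee_rot(),bot.get_finger_gap(),bot.get_ft_force(),bot.get_q())
m,T=wcam(); shot("wrist","w2"); np.save("w2T.npy",T)
for l in ["hook_rest","hook","lid_bar"]:
    print(l,[(np.array(d["centre"]),round(d["p"],2)) for d in bot.place_of("wrist",l)[:2]])
print(wproj(m,T,[H,H-.048*hx,H+[.0044,.0277,-.005],H-[.0044,.0277,.005]]).round(),bot.get_clock())
E
```

```text
[0.4427 0.3186 0.2356] [ 3.1409 -0.0004  1.4127] 0.008315596462485276 [ 0.6664  0.0031 -1.9457] [ 0.409   0.3545  1.429  -0.      1.3572  0.5671]
hook_rest []
hook [(array([0.6627, 0.2829, 0.0002]), 0.64), (array([0.444 , 0.3196, 0.1924]), 0.25)]
lid_bar [(array([0.4404, 0.3204, 0.2515]), 0.73)]
[[508. 255.]
 [445. 259.]
 [513. 208.]
 [494. 290.]] 10.1
```

View pics/w2.png

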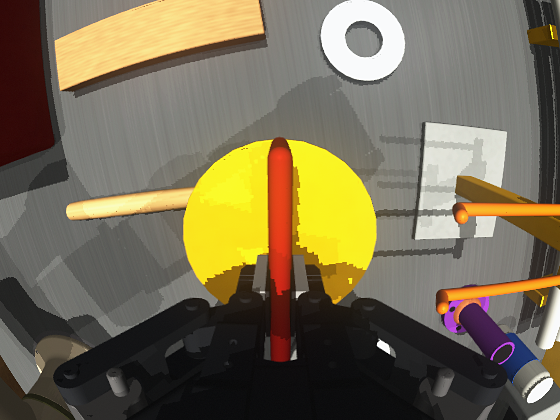

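The prong tips show at (460,213) and (443,300), and the prongs pass through (513,208) and (494,289) just as my hook estimate predicts. The bar is square between the fingers. Now I'll insert it, lower it and release.

```bash
python3 - <<'E'
from h import *
H=np.array([.5805,.297,.229]); off=np.array([0,0,-.017])
bot.movel(H+off+[0,0,.023],feed=.1)
print(bot.get_ft_force())
for dz in [.008,.004,.002,0,-.002,-.003]:
    bot.movel(H+off+[0,0,dz],feed=.05); f=bot.get_ft_force(); print(dz,f)
    if f[2]>-.6: break
bot.let_go(); bot.pause(.2)
print(bot.get_ft_force())
p=np.array(bot.get_ee_pos()); bot.movel(p+[0,0,.09],feed=.12)
m,T=wcam(); shot("wrist","w3")
print([(np.array(d["centre"]),round(d["p"],2)) for d in bot.place_of("wrist","lid_bar")[:2]],bot.get_ft_force(),bot.get_clock())
E
```

```text
[ 0.5639 -0.1649 -2.1659]
0.008 [ 0.8415 -0.0012 -2.2906]
0.004 [ 0.531  -0.2135 -1.9748]
0.002 [-0.327   1.0971 -2.0716]
0 [-0.1386  0.4119 -2.2843]
-0.002 [-2.9466 -1.7599  6.6424]
[ 1.3594 -0.6902  0.7171]
[(array([0.5789, 0.3001, 0.2298]), 0.81)] [ 0.819  -0.1492 -0.2547] 15.025
```

View pics/w3.png

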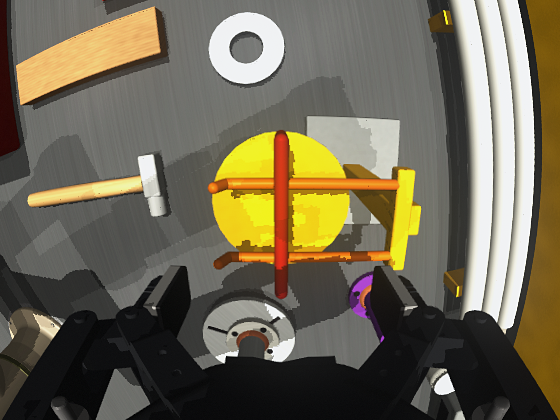

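The lid hangs across both prongs, with the bar at (281,212) well inside the tips, and the hand is free. The bare grey stub is at (252,340). Next I'll view the lens roughly along its axis.

```bash
cat >> h.py <<'E'
def hold_rot(d,mode):
    z=-np.array(d)/np.linalg.norm(d)
    y=np.cross(z,[0,0,1]); y/=np.linalg.norm(y); x=np.cross(y,z)
    R=np.c_[x,y,z]@Ro.from_euler('z',mode*np.pi/2).as_matrix()
    return Ro.from_matrix(R).as_euler('xyz')
E
python3 - <<'E'
from h import *
L=np.array([.643,-.238,.11]); d=np.array([-.5,-.02,.866]); d/=np.linalg.norm(d)
p=np.array(bot.get_ee_pos()); bot.movel(p+[0,0,.08],feed=.25)
best=None
for k in range(4):
    r=hold_rot(d,k); q=bot.inverse_kinematics(L+.22*d,r); print(k,r,q)
    if q is not None and (best is None or abs(q[5])<abs(best[0])): best=(q[5],k,r)
print(best)
bot.goto(L+.24*d,best[2])
m,T=wcam(); shot("wrist","w4"); np.save("w4T.npy",T)
for l in ["lens","camera"]:
    for q in bot.place_of("wrist",l)[:2]: print(l,np.array(q["centre"]),q["p"],wproj(m,T,q["centre"]))
for q in bot.place_of("wrist","stub_mid")[:3]: print("stub",q)
print(bot.get_ee_pos(),bot.get_clock())
E
```

```text
0 [ 3.1416 -0.524   0.04  ] [-0.7955  0.1766  1.5803  0.4397  1.0588  0.5808]
1 [-2.6176  0.     -1.5308] [-0.7955  0.1766  1.5803  0.4397  1.0588  2.1515]
2 [-3.1416  0.524  -3.1016] [-0.7955  0.1766  1.5803  0.4397  1.0588 -2.5608]
3 [2.6176 0.     1.6108] [-0.7955  0.1766  1.5803  0.4397  1.0588 -0.99  ]
(np.float64(0.5807512720502244), 0, array([ 3.1416, -0.524 ,  0.04  ]))
lens [ 0.642  -0.2326  0.1129] 0.71 [[275.2881 177.211 ]]
lens [ 0.5287 -0.494  -0.0017] 0.37 [[437.5836 278.0039]]
camera [ 0.6627 -0.2376  0.0036] 0.59 [[280.1012 187.9087]]
stub {'centre': [0.7021, 0.0733, 0.0599], 'p': 0.86}
stub {'centre': [0.5437, -0.145, 0.0609], 'p': 0.86}
stub {'centre': [0.4894, 0.0476, 0.0914], 'p': 0.76}
[ 0.5233 -0.2424  0.3178] 17.6667
```

View pics/w4.png

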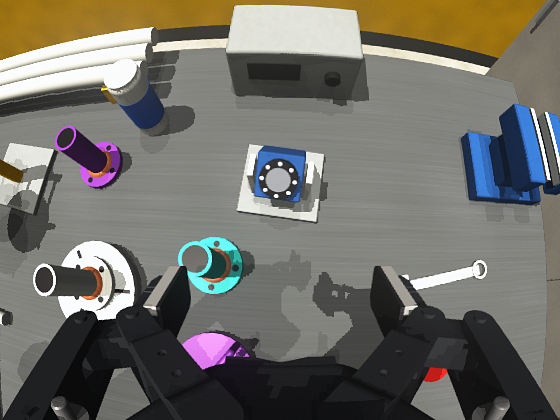

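The near-axis view shows the camera head at (279,178) with its glass and dot ring nearly centred on the blue square, so the 30° guess is close. I'll refine it with one oblique view from the +y side, where the tilt shows directly.

```bash
python3 - <<'E'
from h import *
C=np.array([.652,-.238,.095])
Tc=np.array(bot.camera_model("wrist")["tool_from_camera"])
best=None
for dist in (.40,.44,.36):
  for el in (35,45,25):
   for az in (90,105,120):
    for s in (1,-1):
     e,a=np.radians([el,az]); u=np.array([np.cos(e)*np.cos(a),np.cos(e)*np.sin(a),np.sin(e)])
     P=C+dist*u; z=-u; x=np.cross(z,[0,0,1]); x*=s/np.linalg.norm(x)
     Rt=np.c_[x,np.cross(z,x),z]@Tc[:3,:3].T; p=P-Rt@Tc[:3,3]
     q=bot.inverse_kinematics(p,Ro.from_matrix(Rt).as_euler('xyz'))
     if q is None: continue
     c=np.abs(np.array(q)-bot.get_q()).max()+abs(az-90)/60+abs(el-35)/60+(p[2]<.2)*3
     if best is None or c<best[0]: best=(c,dist,el,az,s,p,Ro.from_matrix(Rt).as_euler('xyz'),np.array(q))
print(best)
np.save("side.npy",np.r_[best[5],best[6]])
E
```

```text
(np.float64(1.0891803829289723), 0.4, 45, 90, -1, array([ 0.6514, -0.0876,  0.2861]), array([-3.1411,  0.4889,  1.5707]), array([-0.1298,  0.5951,  1.0115, -0.4867,  1.4788, -0.0978]))
```

```bash
python3 - <<'E'
from h import *
v=np.load("side.npy"); bot.goto(v[:3],v[3:])
m,T=wcam(); im=shot("wrist","w5"); np.save("w5T.npy",T)
for l in ["lens","camera"]:
    for q in bot.place_of("wrist",l)[:2]: print(l,np.array(q["centre"]),q["p"],wproj(m,T,q["centre"]))
c5=wproj(m,T,[.645,-.238,.10])[0].astype(int); print(c5,bot.get_clock())
a=cv2.imread("pics/w4.png")[128:228,230:330]; b=cv2.imread("pics/w5.png")[c5[1]-50:c5[1]+50,c5[0]-50:c5[0]+50]
print((c5-50))
cv2.imwrite("pics/m.png",np.hstack([cv2.resize(i,(400,400),interpolation=cv2.INTER_CUBIC) for i in (a,b)]))
E
```

```text
lens [ 0.6423 -0.2344  0.1131] 0.9 [[273.1604 220.4108]]
camera [ 0.6622 -0.2354  0.0008] 0.83 [[288.3225 164.1552]]
[275 214] 18.7
[225 164]
```

View pics/m.png

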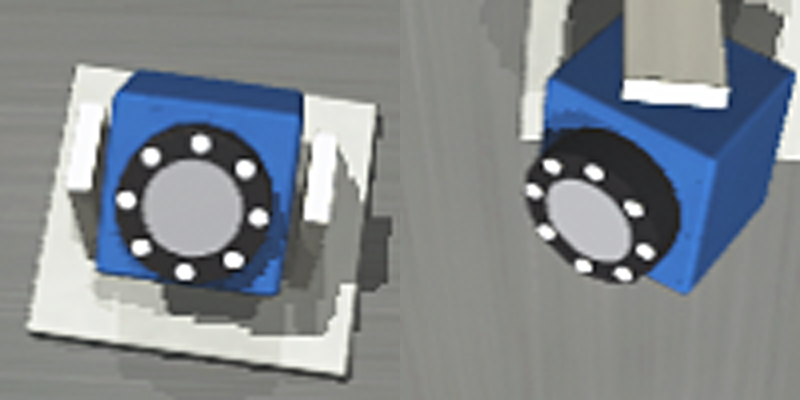

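The left half (axis view) shows 8 white dots around the lens. The right half (oblique view) shows the same ring foreshortened. I'll fit lens centre and axis to the dots from both views.

```bash
cat > fit.py <<'E'
from h import *
from scipy.optimize import least_squares
A=np.array([(201,144),(151,156),(126,200),(140,247),(185,272),(233,261),(258,217),(245,168)])
B=np.array([(552,166),(594,173),(634,209),(646,251),(623,274),(584,266),(546,232),(534,190)])[::-1]-[400,0]
A=(A+.5)/4-.5+[230,128]; B=(B+.5)/4-.5+[225,164]
m=bot.camera_model("wrist"); Ta,Tb=np.load("w4T.npy"),np.load("w5T.npy")
def dvec(t,a): return np.array([np.sin(t)*np.cos(a),np.sin(t)*np.sin(a),np.cos(t)])
def ring(p):
    d=dvec(p[3],p[4]); y=np.cross(d,[1,0,0]); y/=np.linalg.norm(y); x=np.cross(y,d)
    w=p[6]+np.arange(8)*np.pi/4
    return p[:3]+p[5]*(np.cos(w)[:,None]*x+np.sin(w)[:,None]*y)
res=[]
for sgn in (1,-1):
  for s in range(8):
    for ph in range(0,8):
      Bs=np.roll(B[::sgn],s,0)
      f=lambda p:np.r_[(wproj(m,Ta,ring(p))-A).ravel(),(wproj(m,Tb,ring(p))-Bs).ravel(),(p[5]-.019)/.001]
      r=least_squares(f,[.643,-.237,.111,.52,np.pi,.019,ph*np.pi/4],max_nfev=60)
      res.append((r.cost,r.x))
res.sort(key=lambda t:t[0])
for c,x in res[:3]: print(c,x,np.degrees(x[3:5]),dvec(x[3],x[4]))
x=res[0][1]; np.save("lens.npy",np.r_[x[:3],dvec(x[3],x[4])])
E
python3 fit.py
```

```text
1.0203045065621614 [ 0.6404 -0.2356  0.1093  0.5615  3.036   0.02   -0.1219] [ 32.1695 173.9498] [-0.5295  0.0561  0.8465]
1.020304506562248 [ 0.6404 -0.2356  0.1093  0.5615  3.036   0.02    6.1613] [ 32.1695 173.9498] [-0.5295  0.0561  0.8465]
1.0203045065623764 [ 0.6404 -0.2356  0.1093  0.5615  3.036   0.02    6.1613] [ 32.1695 173.9498] [-0.5295  0.0561  0.8465]
```

The fit is good: rms is about 0.25 px, tilt 32.2°, azimuth 174°, and it agrees with the base plate and the networks. Now I'll pick the stub.

```bash
python3 - <<'E'
from h import *
pi=np.pi
p=np.array(bot.get_ee_pos()); bot.movel(p+[0,.03,.08],feed=.25)
r=[pi,0,1.6]
bot.goto([.491,.046,.30],r)
m,T=wcam(); shot("wrist","w6"); np.save("w6T.npy",T)
for l in ["stub_mid","stub_face","turntable"]:
    for q in bot.place_of("wrist",l)[:3]: print(l,np.array(q["centre"]),round(q["p"],2))
# symmetric check
print("top rim px",wproj(m,T,[[.491,.046,.15],[.511,.046,.15],[.471,.046,.15],[.491,.066,.15],[.491,.026,.15]]).round(1),bot.get_clock())
E
```

```text
stub_mid [0.7017 0.0755 0.0606] 0.96
stub_mid [ 0.5432 -0.142   0.0614] 0.83
stub_mid [0.4891 0.0467 0.0915] 0.65
stub_face [ 0.5413 -0.1439 -0.0023] 0.89
stub_face [0.4935 0.0458 0.0286] 0.7
stub_face [0.6993 0.0721 0.0052] 0.69
top rim px [[280.3 194.4]
 [301.9 195.1]
 [258.8 193.9]
 [281.  173.2]
 [279.7 215. ]] 20.2
```

View pics/w6.png

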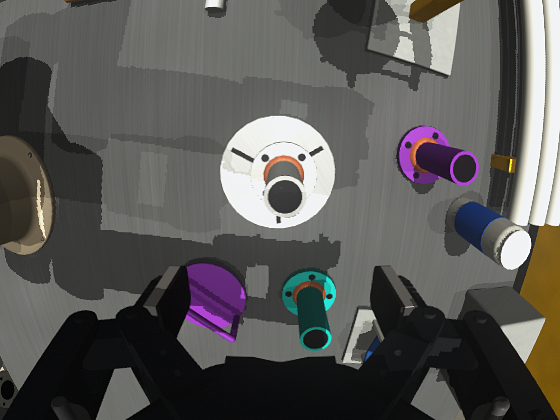

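The stub's top rim is centred at about (286,195), against a predicted (280,194). So the stub is at x ≈ 0.496, y ≈ 0.045, which agrees with where the lid bar was.

```bash
python3 - <<'E'
from h import *
pi=np.pi; c=[.4957,.045]
bot.movel([*c,.20],[pi,0,1.6],feed=.15); bot.movel([*c,.091],feed=.1)
bot.gripper_close(90); print(bot.get_finger_gap(),bot.get_grasp_force(),bot.get_ft_force())
bot.movel([*c,.26],feed=.12); print(bot.get_finger_gap(),bot.get_grasp_force(),bot.get_ft_force())
v=np.load("lens.npy"); L=np.array([.641,-.2355,.1105]); d=v[3:]/np.linalg.norm(v[3:])
r=hold_rot(d,3); P=L+.161*d; print(r,P,bot.inverse_kinematics(P+.08*d,r),bot.inverse_kinematics(P,r))
bot.goto([.50,-.1,.36],r)
bot.goto(P+.08*d,r); bot.movel(P,r,feed=.08); bot.pause(.3)
print(bot.get_ee_pos(),bot.get_finger_gap(),bot.get_grasp_force(),bot.get_ft_force())
for cm in ("top","side","wrist"):
    shot(cm,cm+"9")
    for l in ["stub_face","stub_mid","lens","lid_bar"]:
        for q in bot.place_of(cm,l)[:4]:
            X=np.array(q["centre"]); s=(X-L)@d; print(cm,l,X,round(q["p"],2),"axial",s.round(4),"lat",(X-L-s*d).round(4))
print(bot.get_clock())
a=cv2.imread("pics/side9.png")[210:330,240:400]; b=cv2.imread("pics/wrist9.png")
cv2.imwrite("pics/m9.png",np.hstack([cv2.resize(a,(400,300),interpolation=2),cv2.resize(b,(400,300))]))
E
```

```text
0.038080884873653756 88.28922271728516 [-0.1887  0.2339  6.891 ]
0.03871302467513039 89.06179189682007 [-0.5628 -0.1782 -6.1156]
[2.5801 0.     1.4652] [ 0.5558 -0.2265  0.2468] [-0.775   0.071   1.6771  0.4103  0.9761 -0.8292] [-0.7166  0.2152  1.6896  0.4354  0.8099 -0.8456]
[ 0.5557 -0.2265  0.247 ] 0.03803705433413471 89.08146142959595 [ 0.4218 -0.3736 -6.208 ]
top stub_face [ 0.5398 -0.1451  0.0029] 0.98 axial -0.0324 lat [-0.1184  0.0922 -0.0802]
top stub_face [ 0.6964  0.0766 -0.0045] 0.77 axial -0.1092 lat [-0.0024  0.3182 -0.0226]
top stub_face [ 0.5881 -0.2274  0.1888] 0.73 axial 0.0947 lat [-0.0027  0.0028 -0.0019]
top stub_mid [ 0.5537 -0.2262  0.2406] 0.95 axial 0.1569 lat [-0.0042  0.0005 -0.0027]
top stub_mid [ 0.5433 -0.1438  0.06  ] 0.86 axial 0.0141 lat [-0.0902  0.0909 -0.0625]
top stub_mid [0.6981 0.0772 0.0583] 0.74 axial -0.0569 lat [ 0.027   0.3159 -0.0041]
top stub_mid [ 0.779  -0.0107 -0.0006] 0.72 axial -0.1545 lat [0.0562 0.2335 0.0197]
top lens [ 0.6404 -0.2374  0.1102] 0.57 axial -0.0 lat [-0.0006 -0.0019 -0.0003]
top lid_bar [0.5795 0.2963 0.2336] 0.94 a
[... 564 characters left out ...]
3]
side stub_mid [ 0.5574 -0.2263  0.2432] 0.55 axial 0.1571 lat [-0.0004  0.0004 -0.0003]
side lens [ 0.6437 -0.2355  0.1084] 0.56 axial -0.0032 lat [0.001  0.0002 0.0006]
side lens [0.5807 0.2979 0.229 ] 0.48 axial 0.1622 lat [ 0.0256  0.5243 -0.0188]
side lid_bar [ 0.3821 -0.1508  0.0695] 0.86 axial 0.1071 lat [-0.2022  0.0787 -0.1317]
side lid_bar [0.5778 0.296  0.2296] 0.59 axial 0.1641 lat [ 0.0237  0.5223 -0.0198]
wrist stub_face [ 0.5444 -0.1444 -0.0006] 0.79 axial -0.0378 lat [-0.1166  0.0932 -0.0791]
wrist stub_mid [ 0.5534 -0.2289  0.2459] 0.78 axial 0.1614 lat [-0.0022 -0.0025 -0.0012]
wrist stub_mid [ 0.5419 -0.144   0.0612] 0.59 axial 0.0159 lat [-0.0907  0.0906 -0.0627]
27.825
```

View pics/m9.png

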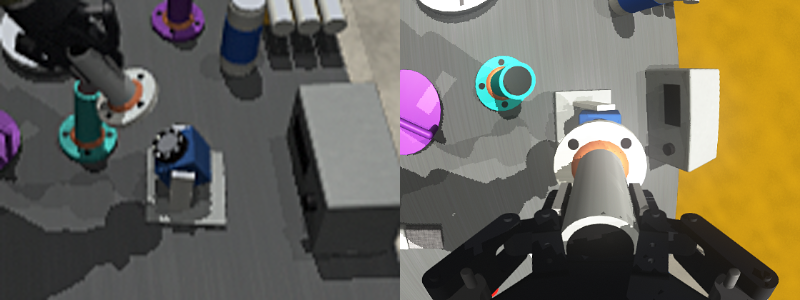

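The stub is held with its flange facing the lens. The networks put it about 96–98 mm out and within 5 mm of the axis, and the lid is still on the hook. I'll hand in.

```bash
python3 -c "
from rig import bot
print(bot.hand_in(), bot.get_clock())"
```

```text
the job is handed in; nothing more can be done
the job is handed in; nothing more can be done
```

I've handed the job in; no verdict was shown. The lid hangs by its handle over both prongs and is let go, and the stub is held about 96–98 mm in front of the lens, within 5 mm of its axis by the last camera check.

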